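Prime the sieve-rinse pump

ROBOT

A 6-joint arm with a two-finger parallel gripper is mounted at the origin on the work surface. World frame = base frame: x ahead of the robot, y to its left, z up, the work surface at z = 0. Lengths are in m, angles in rad, forces in N, time in s.
With the tool pointing down it reaches from about 0.375 to 0.9 m from the base axis. Payload 3.1 kg.
Tool frame: the origin (TCP) lies between the finger pads; the fingertips stand 25 mm ahead of it and the grasp point (between the pads) lies 6 mm ahead of it; x points along the fingers, y is the direction in which the jaws open and shut, and the axes are right-handed (so a half turn about x gives the same grasp; the last joint's range is limited). The gripper opens to 85 mm and grips with 20 to 120 N. Pads are 22 mm wide; open, the fingers measure 114 mm over their backs; the gripper's body (76 mm by 85 mm) begins 54 mm behind the grasp point. The pads swing forward as they close: fully open they stand 13 mm farther back than shut.
Start: joints at [0.941, 0.527, 1.433, -0, 1.181, -0.178], TCP at [0.273, 0.562, 0.256] pointing down, gripper open.
Joint ranges: [-3.08, 3.08], [-0.75, 2.2], [0.22, 2.44], [-1.43, 4.57], [0, 2.65], [-2.85, 2.85]. Speed limits (rad/s): [2.79, 2.79, 3.14, 3.14, 3.14, 3.14].

INTERFACE

Orientations are given as a unit quaternion [x, y, z, w].
In Python, from station import manip, viewer, workorder gives the robot as it stands.
- The arm moves only by the shell command python3 -m crank 'ROWS' [FORCE]. ROWS is JSON, one flat list of numbers, 5 for each row, row after row: the opening, from 0 (shut) to 1 (fully open), then the shift along the world's x, y, z in mm, then the turn about the world's z in rad. A call has 1 to 10 rows; each row is the pose to reach, as a shift and turn from the pose commanded when the call began; what a row does not reach only later rows make up. A row lasts 1/8 s, in which the tool goes at most 62.5 mm and 10.7 degrees, less where a joint would pass 70% of its speed; a pose out of reach is approached as far as the arm can. A call with a gripper value outside its range is refused whole. The fingers move at their own pace and stop on an object; FORCE is the grip in N (left out, the last holds). Time passes only in rows, so rows that repeat a pose let the fingers close. It gives the time, the measured TCP pose, the force and the opening at its end, in the units of the state.
- manip.sense(): the state, without advancing time (a new reading comes with each control period).
- viewer.snapshot(name): name is "side" or "top"; returns a dict with "img" (420x560x3 uint8, red, green, blue), "range_z" (420x560 float32, m along the optical axis (not along the pixel's ray), 0 where there is no reading), "fx", "fy", "cx", "cy" (pixels), "k1" (the pictures are not rectified: a ray, as slopes to the right and down, at radius r is drawn at 1 + k1 r^2 times it, then the intrinsics apply), "origin" and "attitude" of the camera in the world. Camera axes: x right, y down, z forward; pixel columns grow to the right and rows downward; lengths in m; the calibration is good to about 2 mm. A picture is of the moment at which its call begins.
- workorder.sign_off(): hands the job in, once; it reports no verdict.
The state is a dict: "t": time; "q": joint angles; "qd": joint speeds; "tau": joint torques, N m; "tcp_pos": TCP position; "tool_rot": TCP orientation; "force": force on the tool from outside, world axes, zero at the start; "ft_torque": the same for the moment, N m; "finger_gap": opening from 0.0 (shut) to 1.0 (fully open).
Only numpy, scipy, OpenCV 4.12 (cv2) and the standard library are available. Lean on these libraries where they do the work, as an engineer would, in place of code of your own. Each camera call takes 0.05 s, during which the arm holds its last target.

TASK

Prime the rinse pump on the wet bench: press its blue palm plunger all the way down and let it spring all the way back up, again and again, until the red indicator pin stands fully out, with its green foot band in view above the black collar. Only push on the plunger: do not touch the pin, and leave the beaker, jar, sieve and brush where they are. Finish with the plunger let go and fully up.

Things in the scene. Friction and masses are not known exactly. Their poses are not given: they have to be found in the camera images.
- pump: Hand-priming pump, fixed to the bench: a white housing 90 mm (its x) by 180 mm (its y), flat top 105 mm above the bench, on a steel foot plate 130 x 220 x 8 mm, with a blue stripe on the -x face and a brass outlet at the +y end. Origin: centre of its underside, z up. The plunger stands on top at +45 mm along its y, the pin at -45 mm along its y. It stands anywhere in a region about 100 mm by 200 mm and yawed up to 0.5 rad.
- plunger_top (a point): Centre of the flat top of the blue palm plunger: a disc 52 mm in diameter and 14 mm thick on a steel stem with a coil spring, its top 145 mm above the bench when up. It moves with the plunger, straight down.
- plunger (a joint): Plunger stroke in m: 0 fully up (at rest), 0.015 fully down against its stop. The spring needs 6 N to start and 12 N fully down, and brings the plunger back by itself once let go. A stroke counts only if it goes down more than about 11 mm (press it home against the stop with some 13 to 20 N) and is then released all the way up: the pin is raised on the way back up, by up to 10 mm a stroke.
- pin_tip (a point): Top centre of the indicator pin: a round red pin 14 mm in diameter, with an 8 mm green band at its foot, rising out of a black collar 28 mm in diameter whose rim is 113 mm above the bench. The tip is 117 mm above the bench with the pin in, 167 mm with it fully out. It moves straight up.
- indicator_pin (a joint): How far the pin has risen, in m: 0 in, 0.050 fully out. It starts between 0 and 0.020, so three to five full strokes are needed; it stays where it is between strokes and does not sink back. At 0.050 it stops rising, and further strokes do no harm.
- pin_shaft: The red pin itself as a solid, not to be touched (origin at the pump's underside on the pin's axis when the pin is in, rising with it).
- beaker: Loose glass beaker, 68 mm in diameter and 90 mm high, origin at the centre of its underside. A bystander beside the pump.
- jar: Loose closed sample jar with an orange lid, 60 mm in diameter and 85 mm high, origin at the centre of its underside. A bystander beside the pump; it may have changed places with the beaker.
- sieve: Loose round steel test sieve, 110 mm in diameter and 45 mm high, origin at the centre of its underside. A bystander on the pump's far side.
- brush: Loose sieve brush about 160 mm long lying on the bench on the pump's near side, origin under its middle. A bystander.

How it is judged:
On the way, in this order (a step that is already met when the one before it is completed fails the run):
1. the plunger is pressed down by the fingers (value of joint plunger above 0.011 m and contact force between the fingers and pump above 1 N).
2. the indicator pin is fully out and the plunger is back up (value of joint indicator_pin above 0.046 m and value of joint plunger below 0.003 m), for 0.2 s.
At the end, for the whole second after the job is handed in: The pin stands at least 46 of its 50 mm out, the plunger is let go and within 3 mm of fully up, and the beaker, jar, sieve and brush are at rest within 20 mm of where they started, the first three upright within 0.2 rad (all of step 2 and distance of each of beaker, jar, sieve, brush from where it was at the start of the episode below 0.02 m and angle between each of beaker, jar, sieve's own z axis and vertical below 0.2 rad and linear speed of each of beaker, jar, sieve, brush below 0.02 m/s); the robot touches nothing.
It fails at once if the robot touches the indicator pin (contact force between any of the fingers, the arm and pin_shaft above 0.5 N).
It fails at once if the beaker, jar, sieve or brush is moved or lifted by more than 20 mm (distance of any of beaker, jar, sieve, brush from where it was at the start of the episode above 0.02 m).
It also fails if it takes over 48 s, if anything falls off the work surface, if the arm or the gripper's body presses on something with over 40 N, if the wrist force passes 120 N, or if a joint passes its speed limit or range.

## Working session

There is one attempt and no reset: what is moved stays moved. The work goes in short steps, Python scripts to look and compute and a shell command to move; the robot and the scene stay as the last step left them, time stands still between calls to the robot, and variables do not carry over. Pictures are saved under pics/ and viewed, and the job is handed in when it is done.

```bash
mkdir -p pics; ls
python3 - <<'E'
from station import manip, viewer
import cv2,numpy as np,pickle
s=manip.sense();print({k:np.round(v,3).tolist() for k,v in s.items()})
for n in("top","side"):
    d=viewer.snapshot(n);pickle.dump(d,open(f"pics/{n}0.pkl","wb"))
    cv2.imwrite(f"pics/{n}0.png",d["img"][:,:,::-1])
    print(n,{k:np.round(d[k],4).tolist() for k in d if k not in("img","range_z")})
E
```

```text
pics
{'t': 0.0, 'q': [0.941, 0.528, 1.434, 0.0, 1.181, -0.178], 'qd': [-0.001, 0.001, -0.0, -0.003, 0.002, 0.0], 'tau': [0.0, -44.235, -17.802, -0.0, 0.008, 0.0], 'tcp_pos': [0.272, 0.562, 0.255], 'tool_rot': [0.158, 0.689, -0.159, 0.689], 'force': [0.431, 0.174, -0.206], 'ft_torque': [0.023, 0.023, 0.021], 'finger_gap': 1.003}
top {'fx': 438.2148, 'fy': 438.2148, 'cx': 267.4136, 'cy': 213.7315, 'k1': 0.0276, 'origin': [0.5026, 0.0177, 1.0043], 'attitude': [0.7074, -0.7043, 0.0454, -0.0373]}
side {'fx': 413.9421, 'fy': 413.9421, 'cx': 285.4079, 'cy': 211.8802, 'k1': -0.1135, 'origin': [0.2146, 0.4017, 0.6497], 'attitude': [-0.3759, 0.8494, -0.3405, 0.1458]}
```

View pics/top0.png

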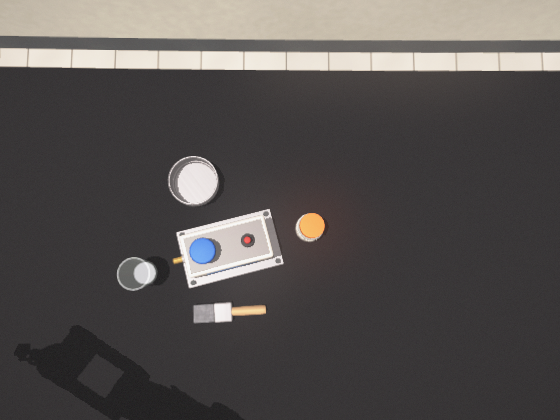

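View pics/side0.png

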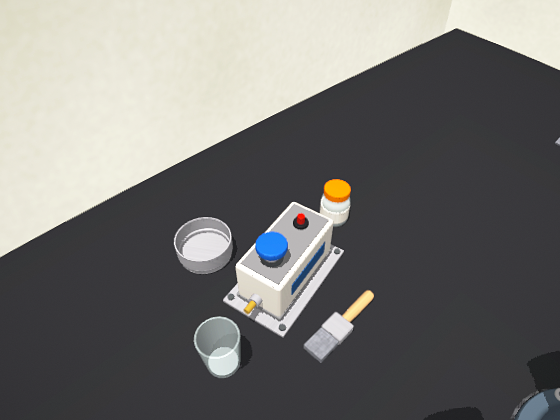

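The top view shows the plunger at about (202,251), pin (247,240), beaker (137,274), jar (311,227), sieve (194,182) and brush (230,313). In the side view the plunger is at about (272,244) and the pin at (301,219). Next I'll measure them.

```bash
cat > h.py <<'E'
import numpy as np,cv2
from scipy.spatial.transform import Rotation as R
def ray(d,u,v):
    x,y=(u-d["cx"])/d["fx"],(v-d["cy"])/d["fy"]
    p=cv2.undistortPoints(np.array([[[u,v]]],float),np.array([[d["fx"],0,d["cx"]],[0,d["fy"],d["cy"]],[0,0,1]]),np.array([d["k1"],0,0,0,0.]))[0,0]
    return np.array(d["origin"]),R.from_quat(d["attitude"]).apply([p[0],p[1],1.])
def onplane(d,u,v,z):
    o,r=ray(d,u,v);return o+r*(z-o[2])/r[2]
def mask(d,c):
    h=cv2.cvtColor(d["img"],cv2.COLOR_RGB2HSV)
    H,S,V=[h[...,i].astype(int) for i in range(3)]
    if c=="blue":m=(H>100)&(H<125)&(S>150)&(V>120)
    if c=="red":m=((H<5)|(H>174))&(S>180)&(V>90)
    if c=="green":m=(H>40)&(H<85)&(S>120)&(V>60)
    if c=="orange":m=(H>8)&(H<20)&(S>200)&(V>180)
    return m.astype(np.uint8)
def blob(d,c):
    n,l,s,ce=cv2.connectedComponentsWithStats(mask(d,c))
    if n<2:return None
    i=1+np.argmax(s[1:,4]);return ce[i],s[i].tolist()
E
python3 - <<'E'
import pickle;from h import *
for n in("top","side"):
    d=pickle.load(open(f"pics/{n}0.pkl","rb"))
    for c,z in(("blue",.145),("red",.125),("orange",.085),("green",.115)):
        b=blob(d,c)
        if b is None: print(n,c,None);continue
        u,v=b[0];print(n,c,b[0].round(1),b[1],onplane(d,u,v,z).round(4),d["range_z"][int(v),int(u)])
d=pickle.load(open("pics/top0.pkl","rb"))
for nm,u,v,z in(("beaker base",145,273,0),("sieve base",198,183,0),("brush L",194,314,.01),("brush R",266,310,.01)):print(nm,onplane(d,u,v,z).round(3))
for u,v in((178,232),(268,211),(282,264),(189,287)):print("plate",onplane(d,u,v,.008).round(3))
d=pickle.load(open("pics/side0.pkl","rb"))
print("side tip",onplane(d,301,215,.125).round(4))
E
```

```text
top blue [210.9 248.8] [204, 239, 11, 23, 37] [0.5343 0.118  0.145 ] 0.85253906
top red None
top orange None
top green None
side blue [271.2 245.6] [256, 232, 32, 29, 737] [0.5262 0.1411 0.145 ] 0.6450254
side red [300.4 218.6] [297, 214, 8, 10, 72] [0.5497 0.0543 0.125 ] 0.712105
side orange [335.8 196.8] [324, 186, 27, 16, 137] [ 0.5707 -0.0638  0.085 ] 0.809562
side green None
beaker base [0.485 0.282 0.   ]
sieve base [0.692 0.168 0.   ]
brush L [0.395 0.168 0.01 ]
brush R [0.404 0.009 0.01 ]
plate [0.577 0.209 0.008]
plate [0.626 0.005 0.008]
plate [ 0.506 -0.027  0.008]
plate [0.454 0.181 0.008]
side tip [0.5552 0.0477 0.125 ]
```

Run:
```python
import pickle;from h import *
for n in("top","side"):
    d=pickle.load(open(f"pics/{n}0.pkl","rb"));I=d["img"].astype(int)
    m=((I[...,2]>I[...,0]+60)&(I[...,2]>110)).astype(np.uint8)
    k,l,s,ce=cv2.connectedComponentsWithStats(m);
    for i in range(1,k):
        if s[i,4]>40:
            u,v=ce[i];x,y,w,h,_=s[i];print(n,"blue",ce[i].round(1),s[i],onplane(d,u,v,.141 if n=="side" else .145).round(4),"ranges",np.unique(d["range_z"][l==i].round(3))[[0,-1]])
    m=((I[...,0]>I[...,1]+70)&(I[...,2]<I[...,1]+25)).astype(np.uint8)
    k,l,s,ce=cv2.connectedComponentsWithStats(m)
    for i in range(1,k):
        if s[i,4]>15:
            u,v=ce[i];P=onplane(d,u,v,.125);print(n,"red/or",ce[i].round(1),s[i],P.round(4),d["range_z"][int(v),int(u)])
# depth-based points
    from scipy.spatial.transform import Rotation as R
    # point cloud of plunger top
    P=[]
    for v in range(200,300):
        for u in range(150,330):
            z=d["range_z"][v,u]
            if z>0:
                o,r=ray(d,u,v);p=o+r*z
                if p[2]>.138 and p[2]<.15: P.append(p)
    P=np.array(P);print(n,"cloud",len(P),P.mean(0).round(4),P.min(0).round(3),P.max(0).round(3))
```

```text
top blue [202.  250.5] [189 238  27  26 534] [0.5308 0.1354 0.145 ] ranges [0.    0.895]
top red/or [318.  217.6] [307 213  18  15  33] [ 0.5986 -0.0945  0.125 ] 0.92611516
top red/or [305.6 233.8] [300 227  15  11  20] [ 0.5656 -0.0691  0.125 ] 0.9210861
top red/or [246.8 239.7] [244 237   7   7  38] [0.5534 0.0489 0.125 ] 0.8781232
top cloud 542 [0.5312 0.1348 0.145 ] [0.507 0.11  0.138] [0.556 0.161 0.149]
side blue [271.1 245.6] [255 231  33  30 767] [0.5288 0.1391 0.141 ] ranges [0.    0.854]
side blue [307.4 264.6] [292 243  33  45  68] [0.4642 0.1225 0.141 ] ranges [0.677 0.739]
side red/or [336.8 190.1] [324 179  27  24 499] [ 0.5562 -0.045   0.125 ] 0.82064307
side red/or [300.4 218.3] [297 213   8  12  82] [0.5503 0.0537 0.125 ] 0.712105
side cloud 716 [0.5279 0.1394 0.1447] [0.504 0.112 0.138] [0.556 0.163 0.148]
```

Plunger is at about (0.530, 0.137), and the pin tip at z≈0.126, so roughly 9 mm out. I'll close the fingers and move above the plunger.

```bash
python3 -m crank '[0,25,-42,0,0, 0,60,-98,0,0, 0,92,-151,0,0, 0,124,-204,0,0, 0,156,-257,0,0, 0,188,-310,0,0, 0,220,-363,0,0, 0,245,-404,0,0, 0,257,-425,0,0, 0,257,-425,0,0]' 40; python3 -m crank '[0,0,0,-30,0, 0,0,0,-60,0, 0,0,0,-60,0, 0,0,0,-60,0]'
python3 - <<'E'
from station import viewer
import cv2
for n in("top","side"):
    d=viewer.snapshot(n);cv2.imwrite(f"pics/{n}1.png",d["img"][:,:,::-1])
E
```

```text
t: 1.35
tcp_pos: [0.5305, 0.1357, 0.2559]
tool_rot: [0.16, 0.689, -0.16, 0.689]
force: [0.2, 0.3, -0.1]
finger_gap: 0.002
t: 1.85
tcp_pos: [0.5299, 0.1382, 0.197]
tool_rot: [0.158, 0.689, -0.158, 0.689]
force: [0.3, -0.3, 0.5]
finger_gap: -0.002
```

View pics/side1.png

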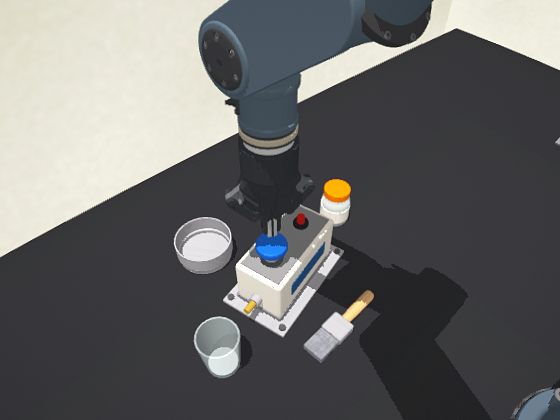

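View pics/top1.png

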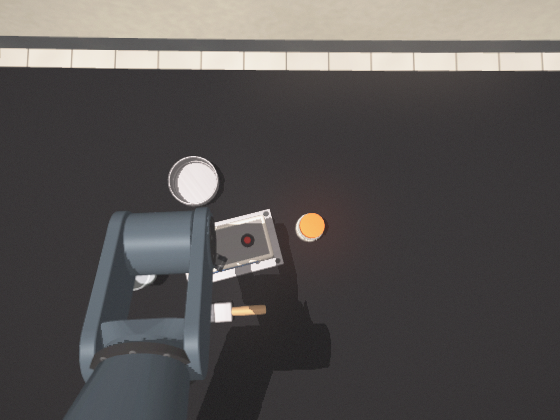

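The fingertips (side view about (272,238)) hang over the disc centre, and the pin at (300,219) is clear. The gripper linkage leans toward the pin, so I'll turn the jaw axis across the pump for more clearance, then descend.

```bash
python3 -m crank '[0,0,0,0,-0.18, 0,0,0,0,-0.36, 0,0,0,0,-0.54, 0,0,0,0,-0.72, 0,0,0,0,-0.88, 0,0,0,0,-0.88, 0,0,0,-20,-0.88, 0,0,0,-20,-0.88]'; python3 -m crank '[0,0,0,-8,0, 0,0,0,-14,0, 0,0,0,-18,0, 0,0,0,-18,0, 0,0,0,-18,0]'
python3 - <<'E'
from station import viewer,manip
import cv2
for n in("side",):
    d=viewer.snapshot(n);cv2.imwrite(f"pics/{n}2.png",d["img"][:,:,::-1])
print(manip.sense()["q"])
E
```

```text
t: 2.95
tcp_pos: [0.5291, 0.1373, 0.1759]
tool_rot: [0.436, 0.557, -0.437, 0.556]
force: [0.7, -0.8, 1.4]
finger_gap: 0.005
t: 3.58
tcp_pos: [0.5308, 0.1374, 0.1599]
tool_rot: [0.437, 0.555, -0.436, 0.557]
force: [-2.0, -0.6, 8.8]
finger_gap: 0.0
[ 4.94296143e-02  5.59393710e-01  1.71712544e+00  5.98515908e-05
  8.62241045e-01 -1.90333559e-01]
```

View pics/side2.png

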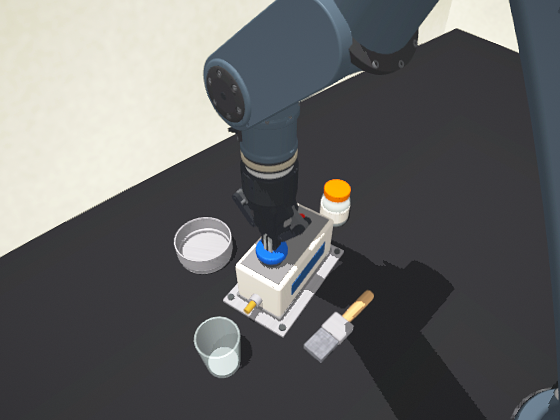

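The fingers press on the blue disc (272,250) and the pin (302,216) is clear behind. At 8.8 N the spring is partly compressed, so I'll press further.

```bash
python3 -m crank '[0,0,0,-4,0, 0,0,0,-6,0, 0,0,0,-6,0, 0,0,0,-6,0]'
```

```text
t: 4.12
tcp_pos: [0.5308, 0.1374, 0.155]
tool_rot: [0.437, 0.555, -0.436, 0.557]
force: [-3.3, 0.1, 14.9]
finger_gap: 0.0
```

```bash
python3 -m crank '[0,0,0,-1,0, 0,0,0,-1,0, 0,0,0,-1,0]'; python3 -m crank '[0,0,0,10,0, 0,0,0,20,0, 0,0,0,28,0, 0,0,0,28,0, 0,0,0,28,0, 0,0,0,28,0]'
python3 - <<'E'
from station import viewer,manip
import cv2,numpy as np
d=viewer.snapshot("side");cv2.imwrite("pics/side3.png",cv2.resize(d["img"][170:300,200:360,::-1],None,fx=4,fy=4,interpolation=cv2.INTER_CUBIC))
I=d["img"].astype(int);m=((I[...,0]>I[...,1]+70)&(I[...,2]<I[...,1]+25)).astype(np.uint8)
print(cv2.connectedComponentsWithStats(m)[2][1:])
E
```

```text
t: 4.5
tcp_pos: [0.5308, 0.1374, 0.155]
tool_rot: [0.437, 0.555, -0.436, 0.557]
force: [-4.9, -0.0, 21.9]
finger_gap: 0.001
t: 5.25
tcp_pos: [0.5295, 0.1372, 0.1787]
tool_rot: [0.437, 0.556, -0.437, 0.556]
force: [0.2, 0.3, -0.5]
finger_gap: 0.003
[[324 179  27  24 492]]
```

View pics/side3.png

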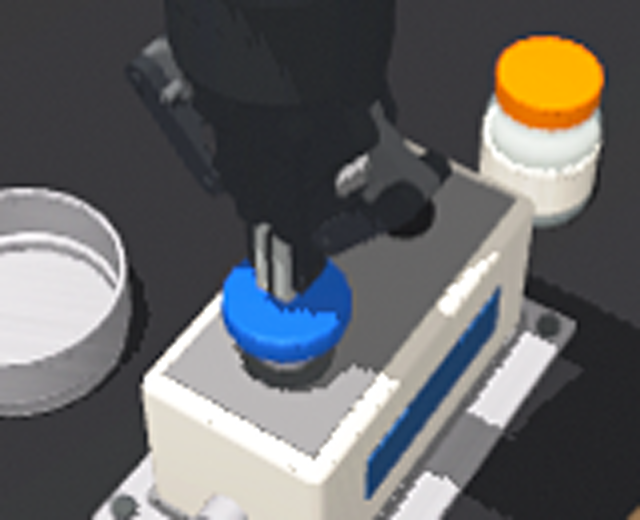

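The plunger is fully up and free of the fingers; the gripper knuckle hides the pin at this angle. That was the first stroke, with the stop firm at 15–22 N. On to the next strokes.

```bash
python3 -m crank '[0,0,0,-10,0, 0,0,0,-20,0, 0,0,0,-27,0, 0,0,0,-27.5,0, 0,0,0,-27.5,0, 0,0,0,-27.5,0]'; python3 -m crank '[0,0,0,10,0, 0,0,0,20,0, 0,0,0,27.5,0, 0,0,0,27.5,0, 0,0,0,27.5,0]'
python3 -m crank '[0,0,0,-10,0, 0,0,0,-20,0, 0,0,0,-27,0, 0,0,0,-27.5,0, 0,0,0,-27.5,0, 0,0,0,-27.5,0]'; python3 -m crank '[0,0,0,10,0, 0,0,0,20,0, 0,0,0,27.5,0, 0,0,0,27.5,0, 0,0,0,27.5,0]'
python3 - <<'E'
from station import viewer,manip
import cv2
for n in("top","side"):
  d=viewer.snapshot(n);cv2.imwrite(f"pics/{n}4.png",cv2.resize(d["img"][150:300,150:350,::-1],None,fx=3,fy=3,interpolation=cv2.INTER_CUBIC))
E
```

```text
t: 6.05
tcp_pos: [0.5305, 0.1374, 0.1549]
tool_rot: [0.437, 0.555, -0.436, 0.557]
force: [-4.5, -0.5, 24.8]
finger_gap: 0.001
t: 6.68
tcp_pos: [0.5294, 0.1372, 0.1787]
tool_rot: [0.436, 0.556, -0.437, 0.556]
force: [-1.3, 0.2, -0.0]
finger_gap: 0.0
t: 7.42
tcp_pos: [0.5303, 0.1374, 0.1549]
tool_rot: [0.437, 0.555, -0.436, 0.557]
force: [-5.8, -1.1, 26.2]
finger_gap: 0.002
t: 8.05
tcp_pos: [0.5293, 0.1372, 0.1786]
tool_rot: [0.436, 0.556, -0.437, 0.556]
force: [-0.2, 0.0, -0.8]
finger_gap: 0.002
```

View pics/side4.png

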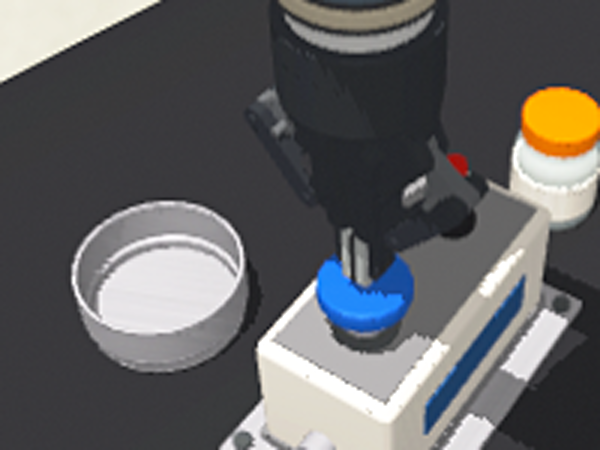

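View pics/top4.png

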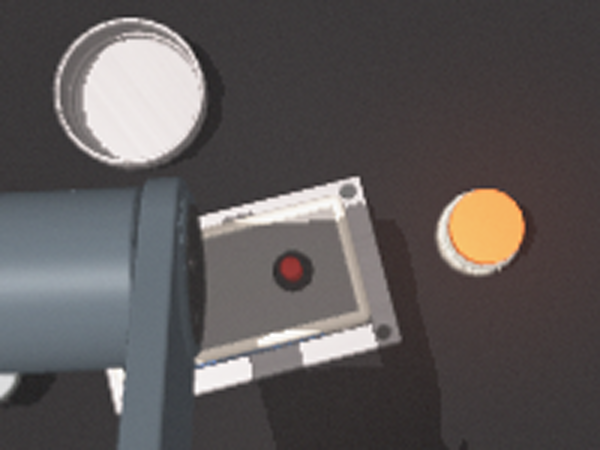

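The pin tip is rising and now shows above the knuckle (side crop (457,163); full image about (302,204)). From above it is clear of the gripper. Force is a little above the suggested range, so the next two strokes go slightly shallower.

```bash
python3 -m crank '[0,0,0,-10,0, 0,0,0,-20,0, 0,0,0,-26,0, 0,0,0,-26.5,0, 0,0,0,-26.5,0, 0,0,0,-26.5,0]'; python3 -m crank '[0,0,0,10,0, 0,0,0,20,0, 0,0,0,26.5,0, 0,0,0,26.5,0, 0,0,0,26.5,0]'
python3 -m crank '[0,0,0,-10,0, 0,0,0,-20,0, 0,0,0,-26,0, 0,0,0,-26.5,0, 0,0,0,-26.5,0, 0,0,0,-26.5,0]'; python3 -m crank '[0,0,0,10,0, 0,0,0,20,0, 0,0,0,50,0, 0,0,0,80,0, 0,0,0,120,0, 0,0,0,120,0]'
python3 - <<'E'
from station import viewer,manip
import cv2,pickle
for n in("top","side"):
  d=viewer.snapshot(n);pickle.dump(d,open(f"pics/{n}5.pkl","wb"));cv2.imwrite(f"pics/{n}5.png",cv2.resize(d["img"][150:300,150:350,::-1],None,fx=4,fy=4,interpolation=cv2.INTER_CUBIC))
  print(n,d["range_z"][236:244,243:251].min() if n=="top" else "")
E
```

```text
t: 8.9
tcp_pos: [0.5304, 0.1374, 0.155]
tool_rot: [0.437, 0.556, -0.436, 0.557]
force: [-3.5, -0.6, 18.5]
finger_gap: -0.003
t: 9.52
tcp_pos: [0.5294, 0.1372, 0.1787]
tool_rot: [0.437, 0.556, -0.437, 0.556]
force: [-0.6, -0.0, 0.3]
finger_gap: 0.001
t: 10.28
tcp_pos: [0.5303, 0.1374, 0.155]
tool_rot: [0.437, 0.556, -0.436, 0.557]
force: [-3.6, -0.2, 19.1]
finger_gap: 0.001
t: 11.02
tcp_pos: [0.5315, 0.1374, 0.275]
tool_rot: [0.438, 0.554, -0.435, 0.558]
force: [0.5, 0.3, 0.0]
finger_gap: -0.001
top 0.8348104
side
```

View pics/side5.png

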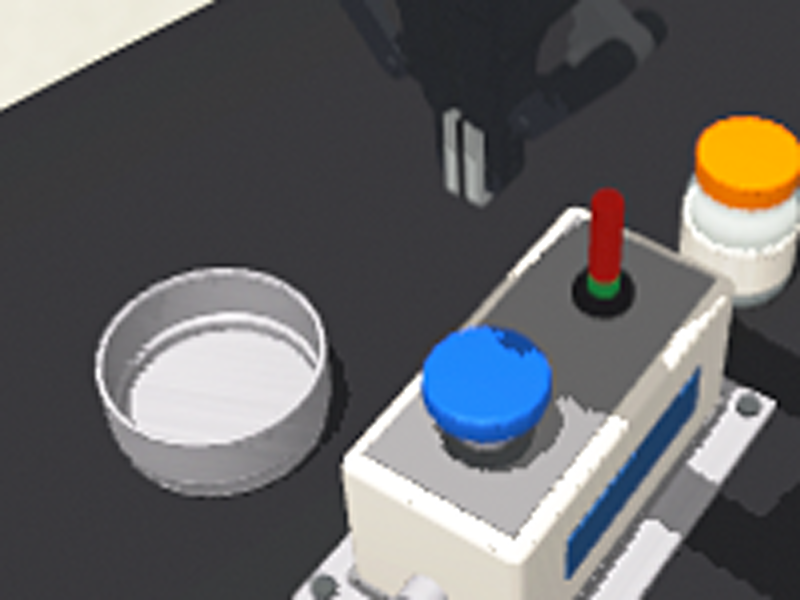

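The pin stands tall, with its green foot band visible above the collar (crop (603,288)). From the top view the tip is at z≈0.169. One extra stroke is harmless and removes doubt.

```bash
python3 -m crank '[0,0,0,-40,0, 0,0,0,-80,0, 0,0,0,-94,0, 0,0,0,-104,0, 0,0,0,-112,0, 0,0,0,-119,0, 0,0,0,-120,0, 0,0,0,-120,0, 0,0,0,-120,0]'; python3 -m crank '[0,0,0,10,0, 0,0,0,20,0, 0,0,0,50,0, 0,0,0,80,0, 0,0,0,120,0, 0,0,0,120,0, 0,0,0,120,0, 0,0,0,120,0]'
python3 - <<'E'
from station import viewer,manip
import cv2,pickle,numpy as np
from h import *
for n in("top","side"):
  d=viewer.snapshot(n);pickle.dump(d,open(f"pics/{n}6.pkl","wb"));cv2.imwrite(f"pics/{n}6.png",d["img"][:,:,::-1])
  d5=pickle.load(open(f"pics/{n}5.pkl","rb"));
  for q in(d5,d):
    I=q["img"].astype(int);m=((I[...,0]>I[...,1]+70)&(I[...,2]<I[...,1]+25)).astype(np.uint8);print(n,cv2.connectedComponentsWithStats(m)[2][1:].tolist())
    if n=="top":print(np.sort(q["range_z"][236:244,243:251].ravel())[:12].round(4))
    else:
        print("green",blob(q,"green"))
        P=np.array([(lambda o,r:o+r*q["range_z"][v,u])(*ray(q,u,v)) for v in range(228,265) for u in range(252,292) if q["range_z"][v,u]>0]);P=P[P[:,2]>.125];P=P[P[:,2]<.16]
        print("plunger top z",np.percentile(P[:,2],[50,80]).round(4))
E
```

```text
t: 12.25
tcp_pos: [0.5288, 0.1373, 0.1551]
tool_rot: [0.436, 0.556, -0.437, 0.556]
force: [-5.4, -1.3, 13.1]
finger_gap: -0.006
t: 13.25
tcp_pos: [0.5292, 0.1372, 0.2717]
tool_rot: [0.436, 0.557, -0.437, 0.555]
force: [0.3, 0.4, -0.3]
finger_gap: -0.002
top [[308, 213, 16, 9, 23], [300, 222, 1, 2, 2], [323, 223, 2, 5, 5], [300, 227, 15, 11, 20], [323, 229, 1, 2, 2], [321, 232, 2, 2, 2], [244, 235, 6, 8, 37]]
[0.8348 0.8352 0.8357 0.8358 0.8358 0.8359 0.8362 0.8363 0.8363 0.8365
 0.8367 0.837 ]
top [[307, 213, 17, 9, 24], [300, 222, 1, 2, 2], [323, 223, 2, 5, 5], [300, 227, 15, 11, 20], [323, 230, 1, 1, 1], [321, 232, 2, 2, 2], [244, 235, 6, 8, 36]]
[0.8341 0.8346 0.8348 0.8353 0.8354 0.8355 0.8356 0.8356 0.8358 0.8362
 0.8363 0.8364]
side [[324, 179, 27, 24, 496], [297, 197, 9, 23, 173]]
green (array([300.3, 221.9]), [297, 219, 8, 6, 30])
plunger top z [0.1449 0.1459]
side [[324, 179, 27, 24, 500], [297, 197, 9, 23, 173]]
green (array([300.3, 221.9]), [297, 219, 8, 6, 30])
plunger top z [0.1449 0.1458]
```

View pics/side6.png

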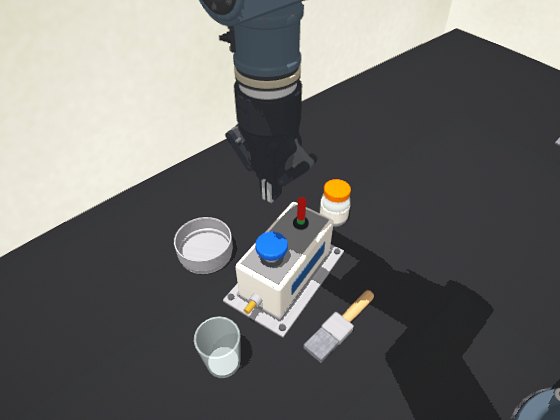

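View pics/top6.png

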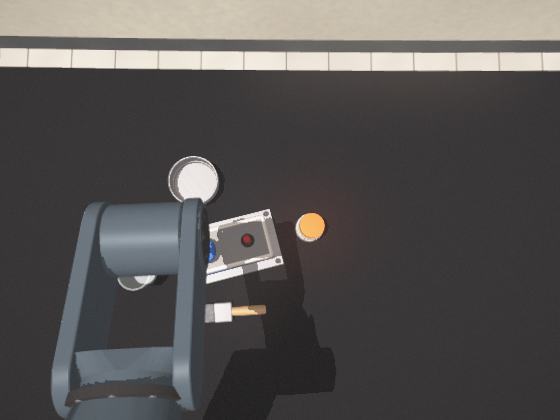

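The extra stroke didn't change the pin, so it is at its end stop: red tip at side (301,198), green band at (300,222). The plunger top is at 0.145 m, the bystanders sit at their original pixels, and the gripper is well clear. Handing in.

```bash
python3 -c "
from station import workorder
print(workorder.sign_off())"
```

```text
the job is handed in; nothing more can be done
None
```

The pump is primed and the job is handed in, with about 13 s of the 48 s used. I pressed the plunger with closed fingers for five full strokes, letting it spring all the way back up each time.

Last checks before handing in:
- **Pin:** the tip is at about 0.169 m by the depth image (nominal 0.167 m). The green band shows above the collar. The fifth stroke left the pin unchanged, so it is at its end stop.
- **Plunger:** its top measures 0.145 m, which is fully up. The gripper is lifted about 100 mm clear and the tool force is near 0 N.
- **Bystanders:** the beaker, jar, sieve and brush look unmoved in the side view. In the top view the arm hid much of the beaker and part of the brush.

- **Press force:** strokes 1 to 3 peaked at 22–26 N against the stop, above the suggested 13–20 N. I pressed less deeply after that, and strokes 4 and 5 read 13–19 N.
- **Pin hidden early on:** the gripper hid the pin from the side camera during the first strokes. I turned the jaws across the pump to keep clear of it, and the forces showed no sign of contact with the pin.

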